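Lock the bayonet door of the underfloor safe

TASK

The round door of the small tube safe is only lying on top of its neck. Turn it by its red bar until its two brass lugs drop into the notches, press the door fully down, then turn it clockwise (seen from above) a quarter turn to the stop so that it is locked, and let go. Leave the other things on the bench where they are.

Things in the scene. Friction and masses are not known exactly. Their poses are not given: they have to be found in the camera images.
- safe: Blue steel neck of a tube safe, fixed: upright tube 144 mm across on a bolted plate 190 x 190 x 12 mm; place and yaw vary. Origin: centre of the plate's underside, on the bench; z up, on the bore's axis; +x and -x point to the two notches. Under the flange the lugs can turn clockwise (seen from above) some 92 degrees from the notches to hard stops; anticlockwise they are blocked at the notch.
- flange (a point): Centre of the neck's mouth, level with the top of its green-painted steel flange, 112 mm above the safe's origin. The flange is 12 mm thick with a round bore of 83 mm.
- notch (a point): Middle of the notch on the safe's +x side, 50 mm from the axis, at the flange's top. Both notches (the other at -x) are 36 mm wide, dark inside, cut through the flange and open to the bore, reaching out to 59 mm from the axis.
- door: Loose round aluminium door, 0.4 to 0.6 kg, greased, upright in the bore; half turns look the same. Skirt 80 mm across, 68 mm tall. Origin: centre of its underside. Origin's height over the safe's origin: 67 mm at the start (lugs lying on the flange, 25 to 90 degrees off the notches); 55 to 59 mm dropped into the notches, where it cannot turn; 45 mm pressed fully down (lugs 2 mm under the flange).
- lug (a point): Outer face of the brass lug on the door's +x side, 54 mm from its axis, 49 mm above its origin; a like lug at -x. Lugs are 30 mm wide, 8 mm thick (45 to 53 mm above the origin). Within about 3 degrees of the notches they drop in by themselves. Locked: lugs under the flange along the safe's y, which puts the red bar above the notches (safe's x).
- bar_end (a point): End of the straight red bar handle at the door's +y, 75 mm from the axis, at mid height. The bar runs along the door's y, 150 mm long, 14 mm wide, from 80 to 98 mm above the door's origin, with free space of 12 mm under it. Pushed sideways near one end (60 mm from the axis) it turns the door with under 2 N; the door stays where it is left.
- hub (a point): Centre of the top of the round red hub, 40 mm across, in the middle of the bar, 101 mm above the door's origin: the place to press. Pressed down, the door stays down.
- follower (a joint): Stiff plate inside the neck under the door, pushed down by it: 0 (top) to 0.014 m (bottom, hard stop); starts between 0 and 0.004. No spring: it stays where pushed. Moving it takes 4 to 8 N on top of the door's weight, plus about 2 N for each 10 mm/s.
- screwdriver: loose screwdriver 200 mm long lying on the bench by the safe; bystander
- lock_cylinder: loose brass lock cylinder 70 x 17 x 33 mm on the bench by the safe; bystander
- padlock: loose brass padlock 81 x 46 x 24 mm lying by the safe; bystander
- key_blank_box: loose closed cardboard box 110 x 80 x 55 mm; bystander
- grease_tin: loose green tub 70 mm across, 60 mm tall; bystander
- hammer: loose hammer 250 mm long; bystander
- brush: loose brush 170 mm long; bystander
Things that resemble listed ones, but are neither listed nor needed, are in the scene too. Of the things that look like the door, the smallest one is meant.

How it is judged:
On the way:
1. the door is fully down with its lugs in the notches (z of door in the frame of safe below 0.0485 m and angle between the x axis of door and the x axis of safe, either way round below 0.2 rad), for 0.1 s.
At the end, for the whole second after the job is handed in: The door is locked and still: its origin less than 48.5 mm above the safe's origin, its lugs within 10 degrees of the safe's y axis (turned a quarter turn from the notches, bar in line with the notches), tilted less than 4.5 degrees (z of door in the frame of safe below 0.0485 m and angle between the x axis of door and the y axis of safe, either way round below 0.17 rad and angle between door's own z axis and vertical below 0.08 rad and linear speed of door below 0.02 m/s and angular speed of door below 0.1 rad/s); the robot touches nothing.
It fails at once if a bystander is moved by more than 40 mm (distance of any of screwdriver, lock_cylinder, padlock, key_blank_box, grease_tin, hammer, brush from where it was at the start of the episode above 0.04 m).
It also fails if it takes over 61 s, if anything falls off the work surface, if the arm or the gripper's body presses on something with over 40 N, if the wrist force passes 120 N, or if a joint passes its speed limit or range.

ROBOT

A 7-joint arm with a two-finger parallel gripper is mounted at the origin on the work surface. World frame = base frame: x ahead of the robot, y to its left, z up, the work surface at z = 0. Lengths are in m, angles in rad, forces in N, time in s.
With the tool pointing down it reaches from about 0.4 to 0.85 m from the base axis. Payload 6.9 kg.
Tool frame: the origin (TCP) lies at the very end of the fingers, on their centre line; the grasp point (between the pads) lies 19 mm behind it (manip.grip_depth is the distance from the TCP to the grasp point, in m); z points along the fingers, y is the direction in which the jaws open and shut (so a half turn about z gives the same grasp; the last joint's range is limited). The gripper opens to 85 mm and grips with 20 to 120 N. Pads are 22 mm wide; open, the fingers measure 114 mm over their backs; the gripper's body (76 mm by 85 mm) begins 54 mm behind the grasp point. The pads swing forward as they close: fully open they stand 13 mm farther back than shut.
Start: joints at [1.413, 0.507, -0.238, 1.5, 0.126, 1.149, -0.155], TCP at [0.163, -0.603, 0.201] pointing down, gripper open.
Joint ranges: [-3.08, 3.08], [-0.24, 2.05], [-1.43, 1.35], [0, 2.5], [-1.52, 4.66], [0.17, 1.96], [-2.89, 2.89]. Speed limits (rad/s): [2.39, 2.39, 3.14, 3.14, 3.14, 3.14, 3.14].

INTERFACE

Orientations are given as a rotation vector (axis times angle).
In Python, from cell import manip gives the robot as it stands.
- The arm moves only by the shell command python3 -m jog 'ROWS' [OPENING] [FORCE]. ROWS is JSON, one flat list of numbers, 4 for each row, row after row: the shift along the tool's x, y, z in m, then the turn about the tool's z in degrees. A call has 1 to 12 rows; each row is the pose to reach, as a shift and turn from the pose commanded when the call began, along the tool's axes at that moment; what a row does not reach only later rows make up. A row lasts 1/8 s, in which the tool goes at most 62.5 mm and 10.7 degrees, less where a joint would pass 70% of its speed; a pose out of reach is approached as far as the arm can. A call with a gripper value outside its range is refused whole. OPENING is the finger opening in m, from 0 to 0.0854, set as the call begins (- or left out, the last holds). The fingers move at their own pace and stop on an object; FORCE is the grip in N (left out, the last holds). Time passes only in rows, so rows that repeat a pose let the fingers close. It gives the time, the measured TCP pose, the force and the opening at its end, in the units of the state.
- manip.observe(): the state, without advancing time (a new reading comes with each control period).
- manip.snapshot(name): name is "scene" or "top" or "wrist"; returns a dict with "image" (420x560x3 uint8, red, green, blue), "intrinsics" (3x3 intrinsics, pixels), "xyz" and "orientation" of the camera in the world. Camera axes: x right, y down, z forward; pixel columns grow to the right and rows downward; lengths in m; the calibration is good to about 2 mm. A picture is of the moment at which its call begins. There is no depth.
- manip.sign_off(): hands the job in, once; it reports no verdict.
The state is a dict: "time": time; "joint_positions": joint angles; "joint_velocities": joint speeds; "joint_efforts": joint torques, N m; "position": TCP position; "eef_rot": TCP orientation; "contact_force": force on the tool from outside, world axes, zero at the start; "wrist_torque": the same for the moment, N m; "finger_gap": opening from 0.0 (shut) to 1.0 (fully open).
Only numpy, scipy, OpenCV 4.12 (cv2) and the standard library are available. Lean on these libraries where they do the work, as an engineer would, in place of code of your own. Each camera call takes 0.05 s, during which the arm holds its last target.

## Working session

There is one attempt and no reset: what is moved stays moved. The work goes in short steps, Python scripts to look and compute and a shell command to move; the robot and the scene stay as the last step left them, time stands still between calls to the robot, and variables do not carry over. Pictures are saved under pics/ and viewed, and the job is handed in when it is done.

```bash
ls; mkdir -p pics
cat > h.py <<'E'
import numpy as np, cv2
from scipy.spatial.transform import Rotation as R
from cell import manip
def snap(n,f):
    s=manip.snapshot(n); cv2.imwrite('pics/'+f+'.png',s['image'][:,:,::-1])
    np.savez('pics/'+f+'.npz',K=s['intrinsics'],t=s['xyz'],o=s['orientation'],im=s['image'])
    return s
def load(f):
    d=np.load('pics/'+f+'.npz'); return d['K'],d['t'],R.from_rotvec(d['o']).as_matrix() if d['o'].shape==(3,) else d['o'],d['im']
def px2z(f,u,v,z):
    K,t,Rm,_=load(f); d=Rm@np.linalg.inv(K)@np.array([u,v,1.]); return t+d*(z-t[2])/d[2]
def proj(f,p):
    K,t,Rm,_=load(f); c=K@(Rm.T@(np.array(p)-t)); return c[:2]/c[2]
def crop(f,u0,v0,u1,v1,k,out):
    im=load(f)[3][v0:v1,u0:u1,::-1]; cv2.imwrite('pics/'+out+'.png',cv2.resize(im,None,fx=k,fy=k,interpolation=cv2.INTER_CUBIC))
E
python3 - <<'E'
from h import *
print(manip.observe())
for n in ['scene','top','wrist']:
    s=snap(n,n+'0'); print(n,s['intrinsics'],s['xyz'],s['orientation'])
E
```

```text
pics
{'time': 0.0, 'joint_positions': array([ 1.41251048,  0.50834628, -0.23748743,  1.50112978,  0.12572758,
        1.14891975, -0.15480502]), 'joint_velocities': array([-0.00015993,  0.00021819, -0.00107819,  0.00098382, -0.00061979,
       -0.00055338, -0.00092622]), 'joint_efforts': array([ 2.84054595e-04, -6.20582128e+01, -2.18644425e+00, -2.49647856e+01,
        1.28136066e-02,  1.19000734e-02,  1.52783241e-05]), 'position': array([ 0.16270702, -0.60286774,  0.20032426]), 'eef_rot': array([-3.11253939e+00, -4.12904162e-01,  4.96059506e-04]), 'contact_force': array([ 0.16725628, -0.76492837, -0.23283853]), 'wrist_torque': array([ 0.01294622,  0.01119073, -0.06279323]), 'finger_gap': 1.0040730540899878}
scene [[482.18895061   0.         279.93262345]
 [  0.         482.18895061 214.58495372]
 [  0.           0.           1.        ]] [ 0.92786046 -0.70412317  1.01981009] [-2.30465894 -0.69224317  0.28032761]
top [[400.95049238   0.         277.72664806]
 [  0.         400.95049238 201.61983993]
 [  0.           0.           1.        ]] [ 0.24834812 -0.00624391  1.28340503] [-2.14545838  2.1021014  -0.17775059]
wrist [[352.93857078   0.         280.32083221]
 [  0.         352.93857078 210.16170612]
 [  0.           0.           1.        ]] [ 0.22933137 -0.58576669  0.37309243] [ 2.3174595  -1.7733878  -0.24389971]
```

View pics/scene0.png

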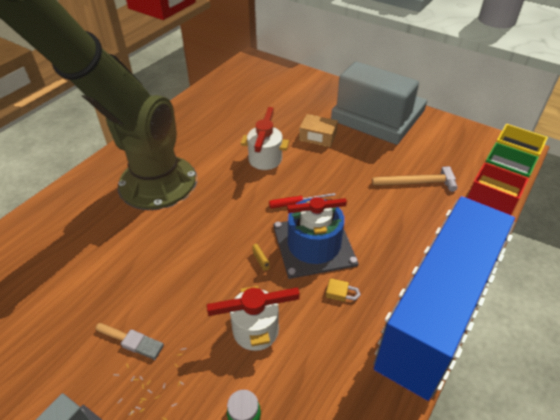

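View pics/top0.png

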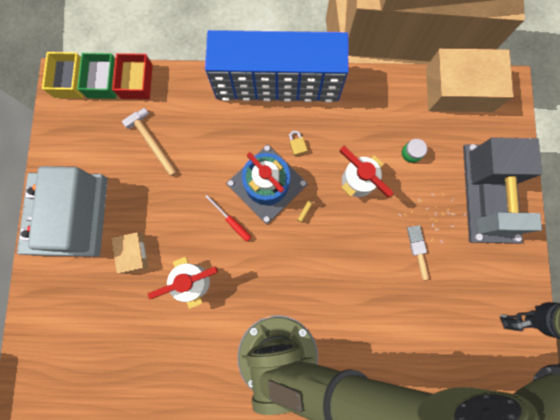

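View pics/wrist0.png

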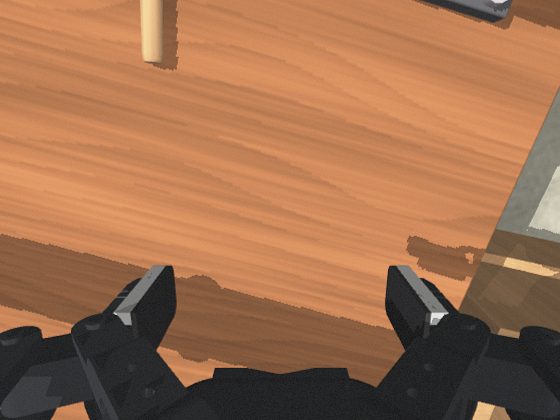

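Three door-like things in the top view: (185,283) and (362,172) stand loose on the bench, and (265,175) lies on the blue neck. The third should be the one meant, being the smallest and the only one on the safe. I'll confirm that in a crop.

Run:
```python
from h import *
crop('top0',215,135,325,230,7,'c_top')
crop('scene0',255,170,375,285,6,'c_scene')
crop('top0',140,130,400,320,3,'c_top3')
```

```text
(no output)
```

View pics/c_top.png

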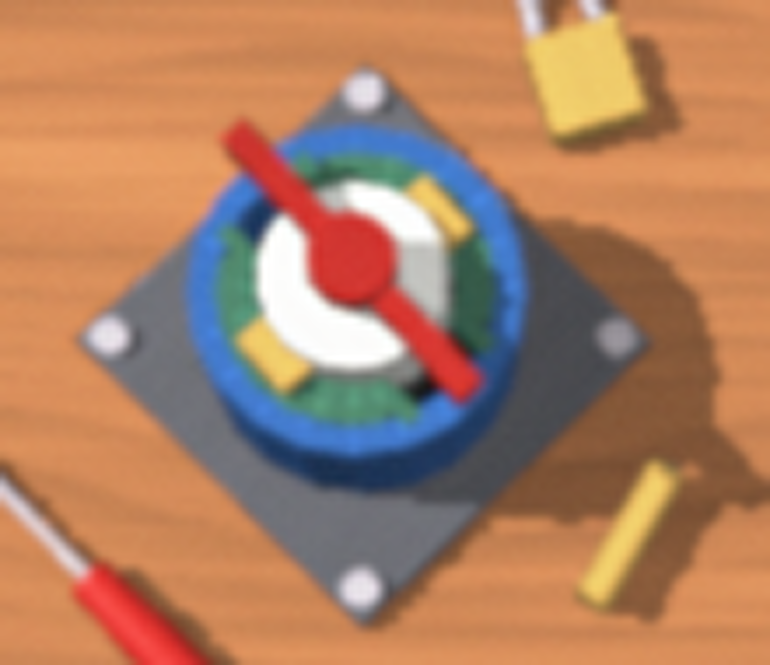

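View pics/c_scene.png

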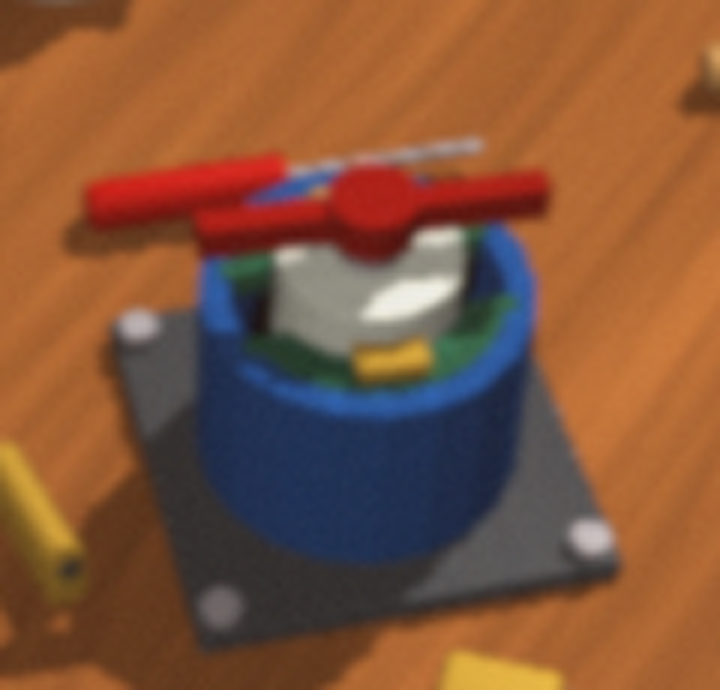

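View pics/c_top3.png

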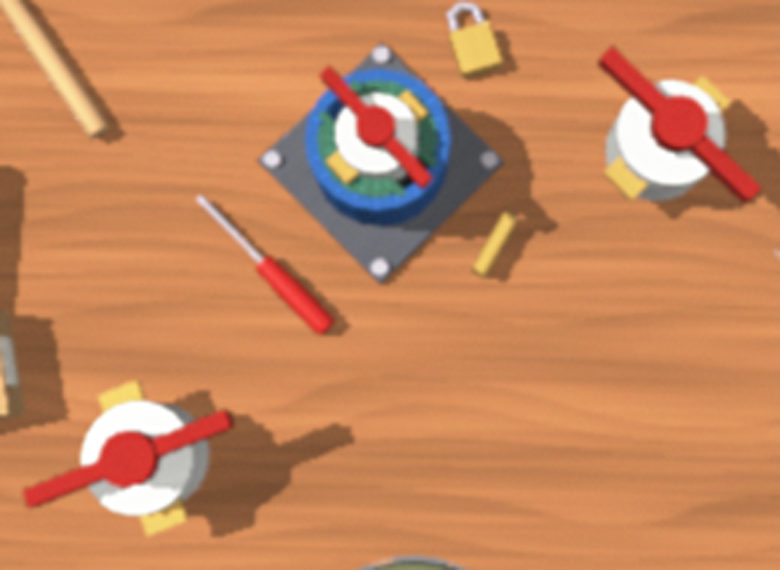

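Run:
```python
from h import *
f=lambda u,v,z: px2z('top0',215+u/7,135+v/7,z)
b=[f(365,90,.014),f(108,337,.014),f(617,337,.014),f(360,588,.014)]
for x in b: print(x.round(4))
print('centre',np.mean(b,0).round(4))
d1=b[0]-b[3]; d2=b[1]-b[2]; print(np.linalg.norm(d1),np.linalg.norm(d2),np.degrees(np.arctan2(d1[1],d1[0])),np.degrees(np.arctan2(d2[1],d2[0])))
print('hub',f(352,258,.168))
e1=f(238,135,.165);e2=f(468,390,.165);print(e1,e2,np.linalg.norm(e1-e2),np.degrees(np.arctan2(*(e1-e2)[1::-1])), (e1+e2)/2)
l1=f(440,208,.12);l2=f(273,357,.12);print(l1,l2,np.linalg.norm(l1-l2),np.degrees(np.arctan2(*(l1-l2)[1::-1])),(l1+l2)/2)
n1=f(250,220,.112);n2=f(430,388,.112);print(n1,n2,np.linalg.norm(n1-n2),np.degrees(np.arctan2(*(n1-n2)[1::-1])),(n1+n2)/2)
print(np.degrees(np.arctan2(*(R.from_rotvec(manip.observe()['eef_rot']).as_matrix()[:2,0])[::-1])),R.from_rotvec(manip.observe()['eef_rot']).as_matrix().round(3))
K,t,Rm,_=load('wrist0'); o=manip.observe(); Rt=R.from_rotvec(o['eef_rot']).as_matrix(); print('cam in tool',Rt.T@(t-o['position']),(Rt.T@Rm).round(2))
```

```text
[0.6551 0.0481 0.014 ]
[0.5337 0.1643 0.014 ]
[ 0.5382 -0.0716  0.014 ]
[0.4187 0.0443 0.014 ]
centre [0.5364 0.0463 0.014 ]
0.23643938419548993 0.23596586525326094 0.9276058946546479 91.10177900500658
hub [0.53407538 0.04501766 0.168     ]
[0.58634815 0.09374088 0.165     ] [ 0.48046661 -0.0035137   0.165     ] 0.1437683984137002 42.56817328866958 [0.53340738 0.04511359 0.165     ]
[0.56912509 0.01012339 0.12      ] [0.50249448 0.07959724 0.12      ] 0.09626138667152485 -46.196742812745214 [0.53580979 0.04486032 0.12      ]
[0.56444748 0.0920169  0.112     ] [0.49202238 0.01282377 0.112     ] 0.1073170377422557 47.55591027299652 [0.52823493 0.05242034 0.112     ]
15.116319803553731 [[ 0.965  0.261 -0.   ]
 [ 0.261 -0.965  0.001]
 [-0.    -0.001 -1.   ]]
cam in tool [ 0.06870162  0.00048565 -0.17256442] [[ 0.   -0.96 -0.27]
 [ 1.    0.   -0.  ]
 [ 0.   -0.27  0.96]]
```

The crops show the smallest door on the blue neck. Its bar runs between (238,135) and (468,390) in the crop, nearly over the dark notches at (250,220) and (430,388). The lugs are at (440,208) and (273,357), so they are about 90° off. The safe's axis is near (0.535, 0.045) with the notches along about 46°, and the sizes match: bolt square 0.236 m diagonal, bar about 0.145 m. I'll go up and move across first.

```bash
python3 -m jog '[0.0,0,-0.05,0, 0.04,-0.02,-0.1,0, 0.09,-0.045,-0.12,0, 0.14,-0.07,-0.12,0, 0.19,-0.095,-0.12,0, 0.24,-0.12,-0.12,0, 0.29,-0.145,-0.12,0, 0.343,-0.169,-0.12,0, 0.37,-0.22,-0.12,0, 0.40,-0.27,-0.12,0]' 0.07 40
python3 -c "
from h import *
o=manip.observe();print(o['joint_positions'].round(2))"
```

```text
time: 1.4
position: [0.479, -0.2365, 0.3207]
eef_rot: [-3.114, -0.413, 0.001]
contact_force: [0.4, 0.4, -0.2]
finger_gap: 0.82
[ 0.69  0.3  -0.4   1.52  0.12  1.35 -1.02]
```

```bash
python3 -m jog '[0.02,-0.045,0,-4, 0.04,-0.09,0,-8, 0.065,-0.135,0,-13, 0.09,-0.18,0,-18, 0.11,-0.22,0,-23, 0.127,-0.258,0,-28, 0.127,-0.258,0,-28]'
python3 - <<'E'
from h import *
o=manip.observe();print(o['joint_positions'].round(2),o['position'],R.from_rotvec(o['eef_rot']).as_matrix().round(3))
snap('wrist','w1')
E
```

```text
time: 2.28
position: [0.5337, 0.0478, 0.321]
eef_rot: [-2.916, -1.164, -0.001]
contact_force: [-0.3, -0.9, 0.1]
finger_gap: 0.819
[ 0.29  0.32 -0.61  1.51  0.19  1.37 -1.15] [0.53372024 0.04781214 0.32104993] [[ 0.725  0.689 -0.   ]
 [ 0.689 -0.725  0.002]
 [ 0.001 -0.002 -1.   ]]
```

View pics/w1.png

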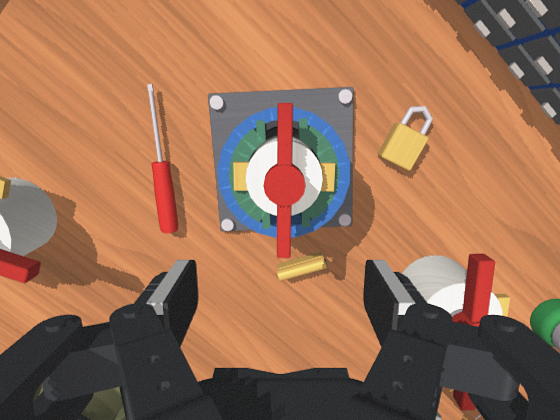

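The wrist view shows the bar from (285,104) to (285,257), the hub at (284,184), the lugs at (240,177) and (329,177), and the notch edges near (262,130) and (306,128). I'll enlarge it and measure.

Run:
```python
from h import *
crop('w1',205,85,365,245,4.5*1.0,'c_w1') if False else crop('w1',205,90,365,240,4,'c_w1')
f=lambda u,v,z: px2z('w1',u,v,z)
b=[f(216.5,102,.014),f(345,96,.014),f(227,226,.014),f(345,220,.014)]
print('bolts c',np.mean(b,0).round(4),[np.degrees(np.arctan2(*(p-q)[1::-1])).round(1) for p,q in[(b[0],b[2]),(b[1],b[3]),(b[0],b[1]),(b[2],b[3]),]])
print('hub',f(284,184,.168).round(4))
e1=f(285.5,103.5,.165);e2=f(284,238+19,.165);print(e1,e2,np.linalg.norm(e1-e2),np.degrees(np.arctan2(*(e1-e2)[1::-1])),(e1+e2)/2)
l1=f(241,177,.12);l2=f(328.5,177,.12);print('lugs',l1,l2,np.linalg.norm(l1-l2),np.degrees(np.arctan2(*(l1-l2)[1::-1])),(l1+l2)/2)
```

```text
bolts c [0.5376 0.0454 0.014 ] [np.float64(45.9), np.float64(46.3), np.float64(136.1), np.float64(136.6)]
hub [0.5392 0.0475 0.168 ]
[0.59252731 0.09653666 0.165     ] [ 0.48500852 -0.00436571  0.165     ] 0.14745025039512633 43.18172922636234 [0.53876791 0.04608547 0.165     ]
lugs [0.50641053 0.0793035  0.12      ] [0.57098892 0.01140334 0.12      ] 0.09370591305260727 133.5636639235235 [0.53869973 0.04535342 0.12      ]
```

View pics/c_w1.png

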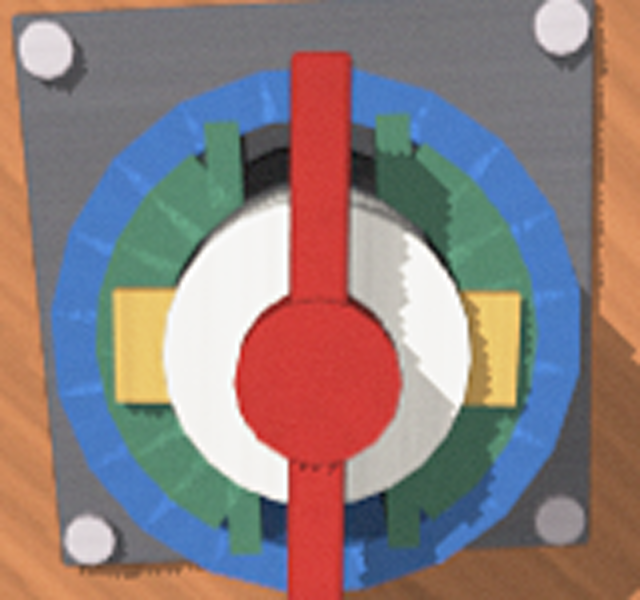

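```bash
python3 -m jog '[0.001,0.004,0.03,0, 0.001,0.004,0.06,0, 0.001,0.004,0.09,0, 0.001,0.004,0.12,0, 0.001,0.004,0.14,0, 0.001,0.004,0.16,0, 0.001,0.004,0.175,0, 0.001,0.004,0.181,0, 0.001,0.004,0.181,0]' 0.06
python3 -c "
from h import *
snap('wrist','w2')"
```

```text
time: 3.45
position: [0.5375, 0.0412, 0.1402]
eef_rot: [2.922, 1.153, -0.0]
contact_force: [0.0, 0.1, 0.2]
finger_gap: 0.7
```

View pics/w2.png

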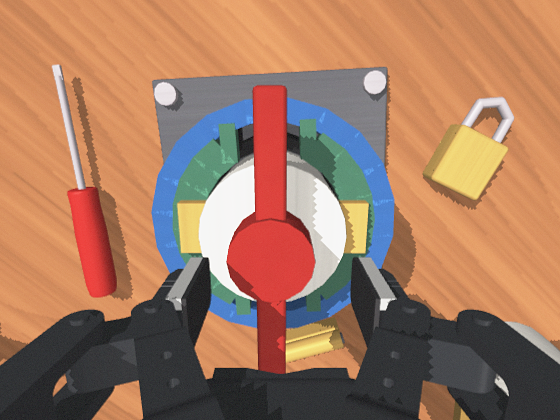

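```bash
python3 -m jog '[0.003,-0.0036,0,0, 0.003,-0.0036,0,0, 0.003,-0.0036,0,0]' 0.055 30
python3 -c "
from h import *
snap('wrist','w3');o=manip.observe();print(o['position'],o['contact_force'])
print('hub',px2z('w3',*proj('w3',[.537,.0457,.168]),.168),proj('w3',[.537,.0457,.168]),proj('w3',o['position']-[0,0,-.028]))"
```

```text
time: 3.88
position: [0.5373, 0.0463, 0.1405]
eef_rot: [2.921, 1.155, 0.001]
contact_force: [0.2, 0.9, -0.7]
finger_gap: 0.649
[0.53732159 0.04623279 0.14036838] [-0.52203481 -0.10634482 -0.18688518]
hub [0.537  0.0457 0.168 ] [278.82220939 272.15205984] [278.43984881 271.28279834]
```

View pics/w3.png

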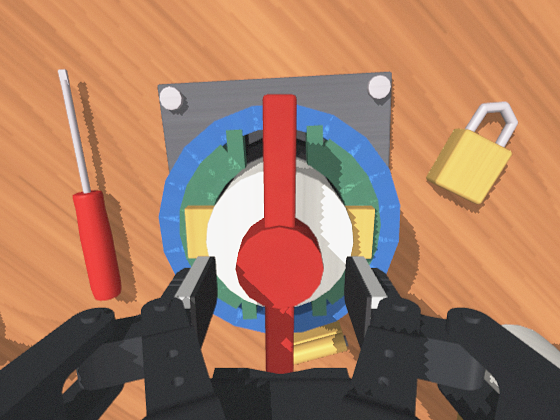

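```bash
python3 -m jog '[0.0015,0,0,0, 0.0015,0,0,0, 0.0015,0,0,0, 0.0015,0,0,0, 0.0015,0,0,0, 0.0015,0,0,0]' 0.03 30
```

```text
time: 4.68
position: [0.5383, 0.0472, 0.1402]
eef_rot: [-2.922, -1.154, 0.0]
contact_force: [-0.2, -0.0, -0.6]
finger_gap: 0.346
```

```bash
python3 -c "
from h import *
snap('wrist','w4');snap('scene','s4');crop('s4',255,150,375,260,6,'cs4')"
```

```text
(no output)
```

View pics/w4.png

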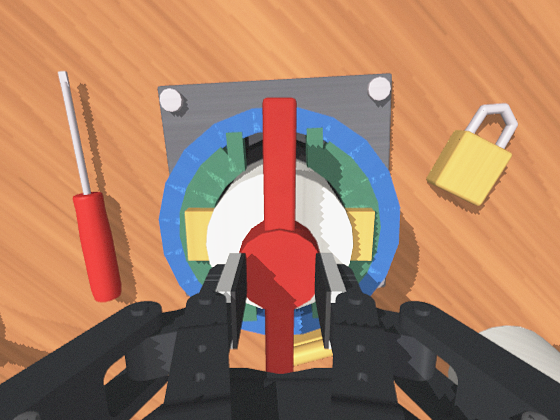

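View pics/cs4.png

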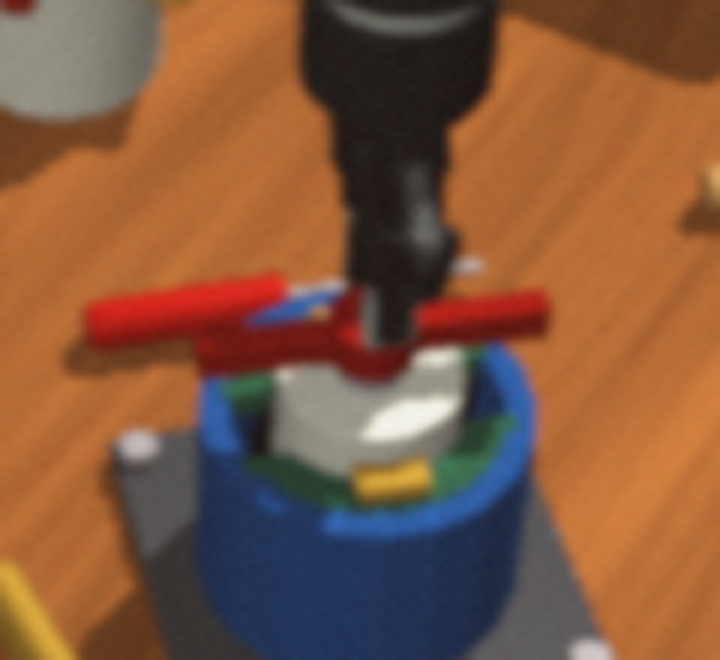

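Run:
```python
from h import *
o=manip.observe(); Rt=R.from_rotvec(o['eef_rot']).as_matrix(); p=o['position']; print(p,o['contact_force'],o['finger_gap'])
for n,off in [('tip +x',(.011,.015,0)),('tip -x',(-.011,.015,0)),('pad back +x',(.011,.015,-.03)),('tip+x-y',(.011,-.015,0)),('hubc est',None)]:
    q=p+Rt@np.array(off) if off else np.array([.537,.0457,.168])
    print(n,proj('w4',q).round(0),((proj('s4',q)-[255,150])*6).round(0))
for dx in np.linspace(0,2*np.pi,8,endpoint=False):
    q=np.array([.537+.02*np.cos(dx),.0457+.02*np.sin(dx),.168]); print(proj('w4',q).round(0),((proj('s4',q)-[255,150])*6).round(0))
```

```text
[0.53830492 0.04722467 0.14019242] [-0.31710213 -0.33104935  0.54093803] 0.3461780762429881
tip +x [308. 228.] [408. 382.]
tip -x [307. 267.] [357. 389.]
pad back +x [313. 250.] [413. 332.]
tip+x-y [249. 228.] [392. 331.]
hubc est [279. 275.] [374. 314.]
[310. 245.] [416. 333.]
[277. 233.] [420. 307.]
[245. 247.] [398. 286.]
[234. 276.] [362. 281.]
[249. 304.] [332. 295.]
[280. 315.] [327. 321.]
[311. 302.] [349. 343.]
[323. 274.] [386. 348.]
```

Run:
```python
from h import *
K,t,Rm,_=load('w4');o=manip.observe(); Rt=R.from_rotvec(o['eef_rot']).as_matrix()
C=Rt.T@(t-o['position']); Q=Rt.T@Rm
def pj(q):
    c=K@(Q.T@(np.array(q)-C)); return (c[:2]/c[2]).round(0)
print(C)
for g,n in [(.0427,'w0'),(.0275,'w3'),(.0148,'w4')]:
  for z in [0,-.005,-.01,-.015,-.02,-.025,-.03]: print(n,z,pj((.011,g,z)),pj((-.011,g,z)))
crop('w4',190,210,370,360,4,'cw4')
crop('w0' if False else 'wrist0',100,240,460,420,2,'cw0')
```

```text
[ 0.06838094  0.00094671 -0.17268185]
w0 0 [361. 228.] [359. 267.]
w0 -0.005 [364. 231.] [361. 271.]
w0 -0.01 [366. 235.] [363. 276.]
w0 -0.015 [368. 238.] [365. 280.]
w0 -0.02 [371. 242.] [368. 285.]
w0 -0.025 [374. 246.] [370. 290.]
w0 -0.03 [377. 250.] [373. 296.]
w3 0 [332. 228.] [330. 267.]
w3 -0.005 [333. 231.] [332. 271.]
w3 -0.01 [335. 235.] [333. 276.]
w3 -0.015 [336. 238.] [334. 280.]
w3 -0.02 [338. 242.] [336. 285.]
w3 -0.025 [340. 246.] [338. 290.]
w3 -0.03 [342. 250.] [339. 296.]
w4 0 [307. 228.] [306. 267.]
w4 -0.005 [308. 231.] [307. 271.]
w4 -0.01 [309. 235.] [308. 276.]
w4 -0.015 [310. 238.] [309. 280.]
w4 -0.02 [310. 242.] [309. 285.]
w4 -0.025 [311. 246.] [310. 290.]
w4 -0.03 [312. 250.] [311. 296.]
```

View pics/cw4.png

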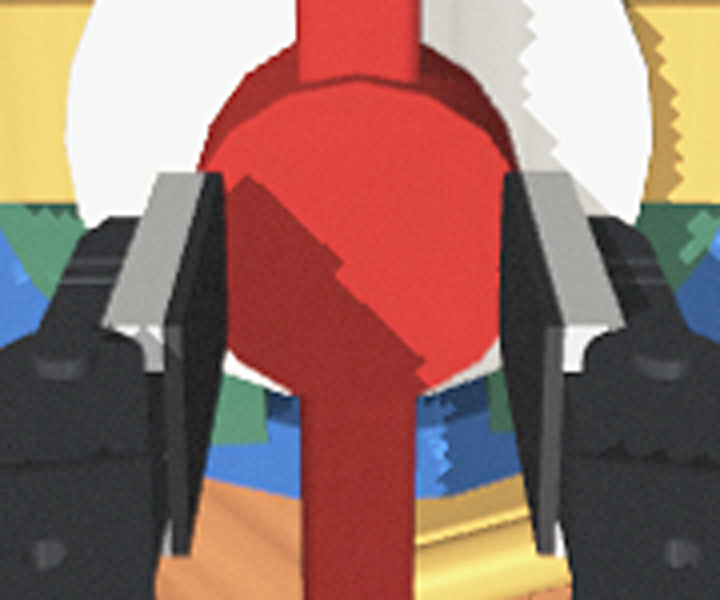

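View pics/cw0.png

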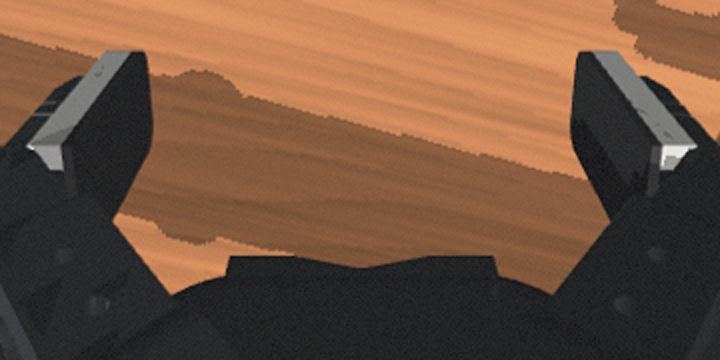

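The pads closed to 29.6 mm with no contact, so they are above the hub. Both the wrist and the scene views put the visible finger ends about 30 mm behind the nominal TCP. I'll reopen and go lower in small steps, watching the force.

```bash
python3 -m jog '[0,0,0,0, 0,0,0,0, 0,0,0,0, 0,0,0.006,0, 0,0,0.012,0, 0,0,0.018,0, 0,0,0.018,0]' 0.06 30
python3 -c "
from h import *
snap('wrist','w5');snap('scene','s5');crop('s5',255,150,375,260,6,'cs5')"
```

```text
time: 5.65
position: [0.5379, 0.0471, 0.1215]
eef_rot: [-2.921, -1.154, 0.002]
contact_force: [0.6, 0.3, -0.0]
finger_gap: 0.704
```

View pics/cs5.png

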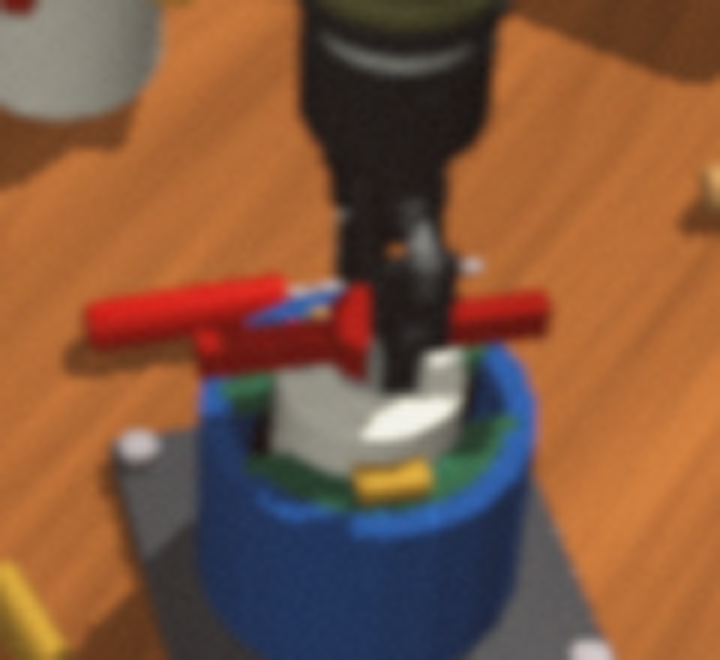

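View pics/w5.png

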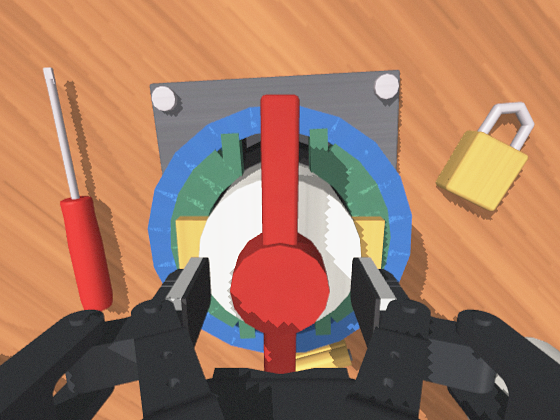

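```bash
python3 -m jog '[0,0,0.005,0, 0,0,0.01,0, 0,0,0.014,0, 0,0,0.014,0, 0,0,0.014,0]' 0.055 30
python3 -c "
from h import *
snap('wrist','w6');snap('scene','s6');crop('s6',255,150,375,260,6,'cs6')
p=manip.observe()['position']
print(proj('w6',[p[0],p[1],.168]))"
```

```text
time: 6.38
position: [0.5384, 0.0473, 0.1082]
eef_rot: [-2.922, -1.154, -0.0]
contact_force: [0.7, 0.3, 0.5]
finger_gap: 0.643
[277.94589668 309.36822091]
```

View pics/cs6.png

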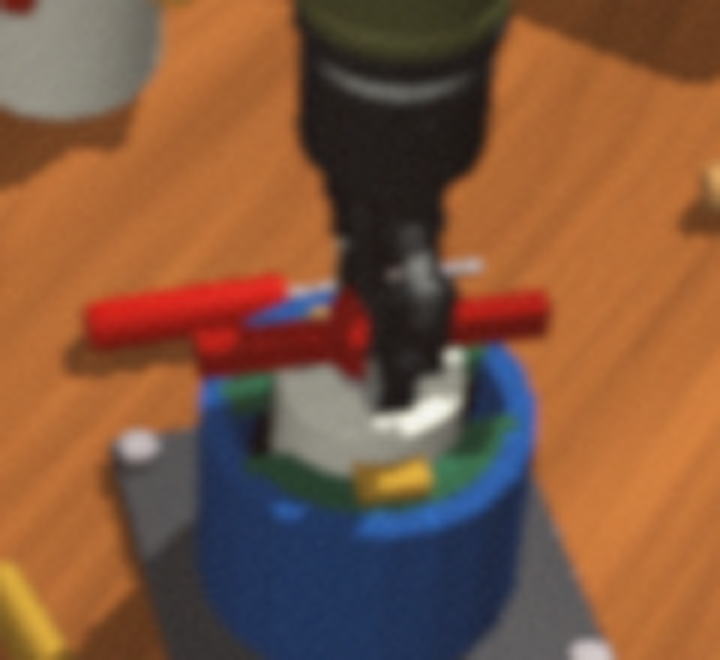

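View pics/w6.png

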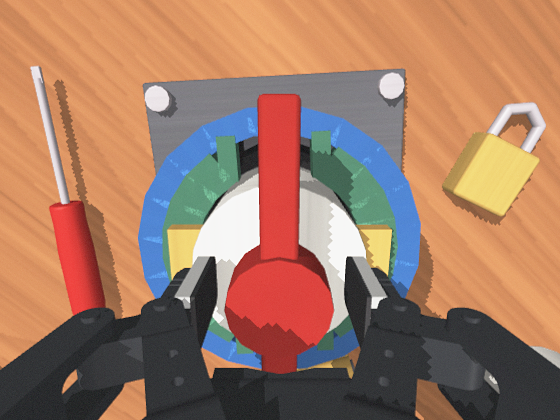

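```bash
python3 -m jog '[0.001,0,0,0, 0.001,0,0,0, 0.001,0,0,0, 0.001,0,0,0, 0.001,0,0,0]' 0.03 30
python3 -c "
from h import *
snap('wrist','w7');o=manip.observe();print(o['contact_force'],o['wrist_torque'],o['joint_positions'].round(2))"
```

```text
time: 7.1
position: [0.5393, 0.048, 0.1084]
eef_rot: [2.922, 1.154, 0.001]
contact_force: [0.0, 0.2, 2.8]
finger_gap: 0.46
[-0.46729352  0.2588711   2.85233891] [ 0.05574946 -0.05702335 -0.01013615] [ 0.23  0.51 -0.54  1.85  0.34  0.87 -1.3 ]
```

View pics/w7.png

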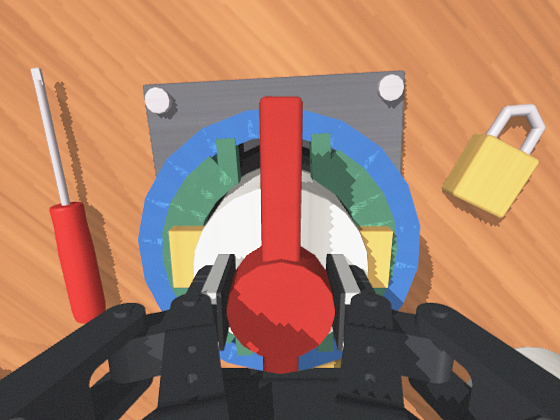

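Gripped: the gap reads 39.3 mm, which matches the 40 mm hub. I'll test-turn anticlockwise.

```bash
python3 -m jog '[0,0,0,-4, 0,0,0,-9, 0,0,0,-14, 0,0,0,-20, 0,0,0,-20]' 0.03 40
python3 -c "
from h import *
snap('wrist','w8');o=manip.observe();print(o['contact_force'],o['wrist_torque'],o['joint_positions'].round(2))"
```

```text
time: 7.78
position: [0.5393, 0.0479, 0.1085]
eef_rot: [2.677, 1.645, 0.001]
contact_force: [0.2, 0.7, 4.3]
finger_gap: 0.458
[-0.79702395 -0.83170628  5.60397665] [0.04496228 0.03061991 0.02283934] [ 0.29  0.53 -0.64  1.85  0.4   0.89 -1.01]
```

View pics/w8.png

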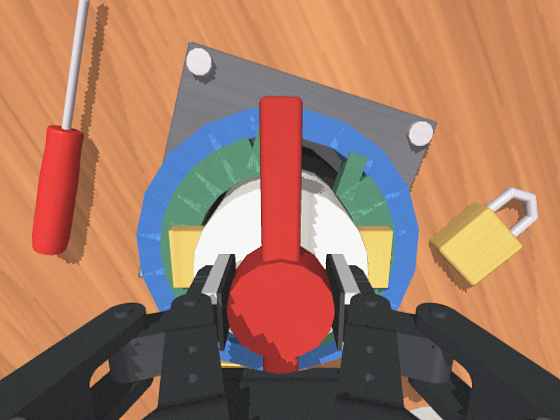

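```bash
python3 -m jog '[0,0,0,-6, 0,0,0,-14, 0,0,0,-22, 0,0,0,-30, 0,0,0,-38, 0,0,0,-46, 0,0,0,-54, 0,0,0,-61, 0,0,0,-67, 0,0,0,-70, 0,0,0,-70]' 0.03 40
python3 -c "
from h import *
snap('wrist','w9');o=manip.observe();print(o['contact_force'],o['wrist_torque'],o['joint_positions'].round(2));m=R.from_rotvec(o['eef_rot']).as_matrix();print(np.degrees(np.arctan2(m[1,0],m[0,0])))"
```

```text
time: 9.2
position: [0.5371, 0.0481, 0.1078]
eef_rot: [-1.249, -2.879, 0.003]
contact_force: [-6.7, -0.4, 4.7]
finger_gap: 0.455
[-5.22912984  0.04727048  5.50569595] [0.25583956 0.96150421 0.0566794 ] [ 0.48  0.63 -0.98  1.85  0.62  1.01 -0.02]
133.0756711433511
```

View pics/w9.png

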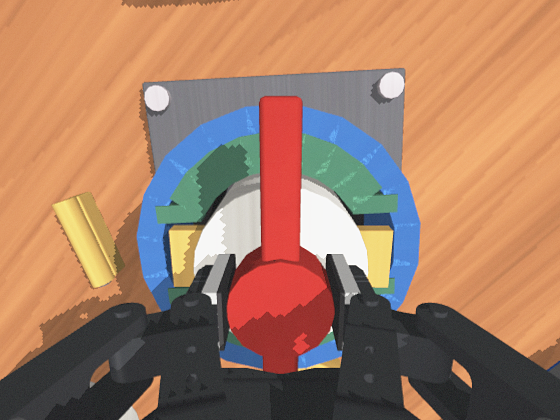

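```bash
python3 -m jog '[0,0,0,-1.5, 0,0,0,-3, 0,0,0,-3, 0,0,0,-3]' 0.03 40
python3 -c "
from h import *
snap('wrist','w10');o=manip.observe();print(o['contact_force'],o['wrist_torque'],o['joint_positions'].round(2));m=R.from_rotvec(o['eef_rot']).as_matrix();print(np.degrees(np.arctan2(m[1,0],m[0,0])))
crop('w10',130,180,430,390,2.6,'cw10')"
```

```text
time: 9.75
position: [0.5383, 0.0474, 0.1076]
eef_rot: [-1.174, -2.912, 0.002]
contact_force: [-4.4, -0.6, -5.5]
finger_gap: 0.457
[-5.046727   -0.61209177 -5.68446878] [-0.06927932  1.13212597 -0.01605661] [ 0.48  0.64 -1.    1.85  0.63  1.01  0.03]
136.08414192841997
```

View pics/cw10.png

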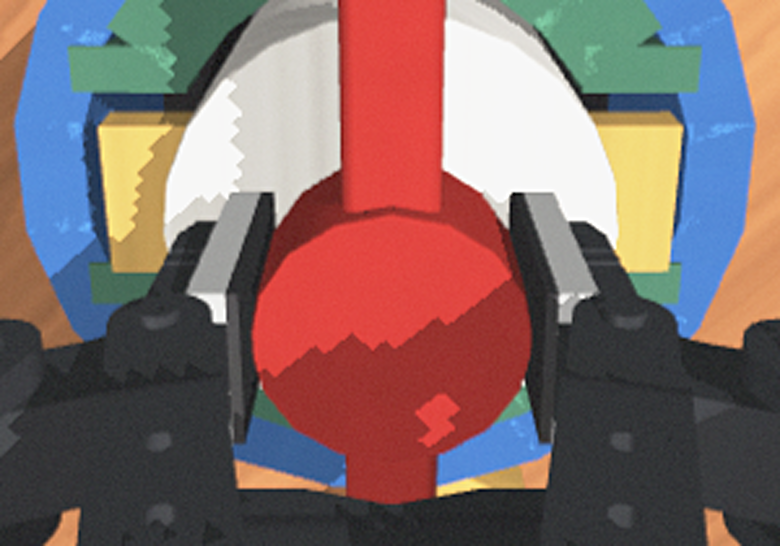

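The wrist force z went from +5 to −5.7 N, so the gripper now carries the door's weight and the lugs are over the notches. I'll let it drop.

```bash
python3 -m jog '[0,0,0,0, 0,0,0,0, 0,0,0,0, 0,0,0,0]' 0.055 40
python3 -c "
from h import *
snap('wrist','w11');snap('scene','s11');crop('s11',255,150,375,260,6,'cs11');o=manip.observe();print(o['contact_force'],o['position'])
"
```

```text
time: 10.3
position: [0.5395, 0.048, 0.1085]
eef_rot: [1.174, 2.913, 0.001]
contact_force: [-0.0, 0.1, -0.0]
finger_gap: 0.643
[-0.22583076 -0.43790324  0.04333523] [0.53924982 0.04794186 0.10831907]
```

View pics/w11.png

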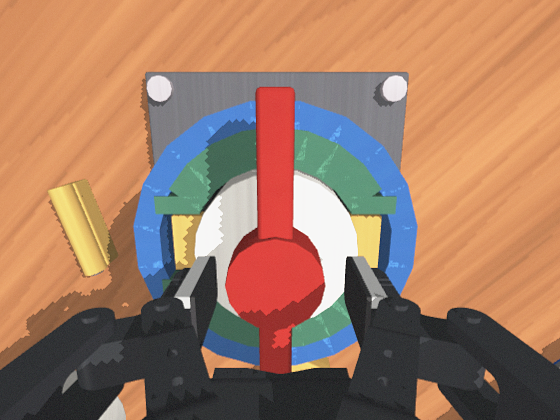

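View pics/cs11.png

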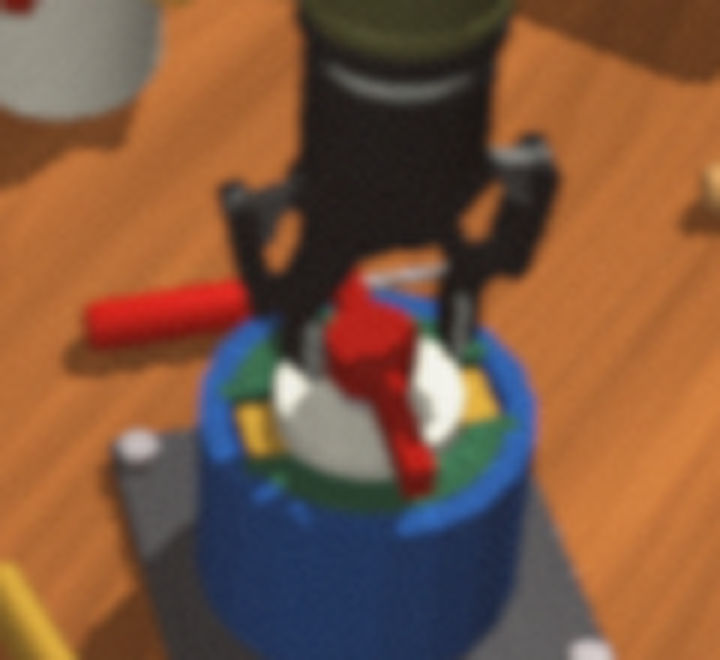

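The lugs have dropped into the notches. The hub sits at column 276 against a pad centre of 280, so the tool needs about −2 mm in y. I'll lower to follow the door, recentre and grip again, then push it down in the grip.

```bash
python3 -m jog '[0,-0.002,0.005,0, 0,-0.002,0.009,0, 0,-0.002,0.009,0, 0,-0.002,0.009,0]' 0.055 60
python3 -m jog '[0,0,0,0, 0,0,0,0, 0,0,0,0, 0,0,0,0, 0,0,0,0]' 0.03 60
python3 -c "
from h import *
snap('wrist','w12');o=manip.observe();print(o['contact_force'],o['wrist_torque'],o['position'],o['finger_gap'])
"
```

```text
time: 10.9
position: [0.5377, 0.0466, 0.0992]
eef_rot: [-1.174, -2.914, -0.0]
contact_force: [-0.5, 0.5, 0.2]
finger_gap: 0.644
time: 11.52
position: [0.5378, 0.0466, 0.0994]
eef_rot: [1.174, 2.914, 0.0]
contact_force: [0.2, -0.2, 2.7]
finger_gap: 0.453
[-0.19197267  0.42896912  3.07935822] [ 0.02104267  0.05161609 -0.04165099] [0.53783125 0.04657386 0.09935108] 0.44906261813612897
```

View pics/w12.png

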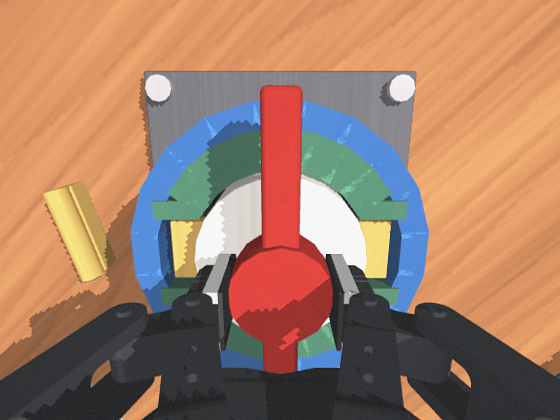

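```bash
python3 -m jog '[0,0,0.001,0, 0,0,0.002,0, 0,0,0.003,0, 0,0,0.004,0, 0,0,0.005,0, 0,0,0.006,0]' 0.03 70
python3 -m jog '[0,0,0.001,0, 0,0,0.002,0, 0,0,0.003,0, 0,0,0.004,0]' 0.03 70
```

```text
time: 12.32
position: [0.5379, 0.0466, 0.0935]
eef_rot: [1.174, 2.914, 0.0]
contact_force: [-0.3, 0.4, 5.8]
finger_gap: 0.449
time: 12.82
position: [0.5383, 0.0468, 0.0902]
eef_rot: [1.173, 2.913, 0.001]
contact_force: [-1.4, -1.3, 17.1]
finger_gap: 0.446
```

```bash
python3 -m jog '[0,0,0,0, 0,0,0,0]'
python3 -m jog '[0,0,0.001,0, 0,0,0.002,0, 0,0,0.002,0]'
```

```text
time: 13.08
position: [0.5383, 0.0468, 0.0902]
eef_rot: [1.173, 2.912, 0.001]
contact_force: [-0.7, -0.2, 11.9]
finger_gap: 0.448
time: 13.45
position: [0.5393, 0.0472, 0.0898]
eef_rot: [1.172, 2.91, 0.002]
contact_force: [-3.6, -2.1, 25.4]
finger_gap: 0.444
```

```bash
python3 -c "
from h import *
snap('wrist','w13');snap('scene','s13');crop('s13',255,150,375,260,6,'cs13');o=manip.observe();print(o['contact_force'],o['wrist_torque'],o['position'],o['finger_gap'])
"
```

```text
[-3.67741743 -1.89248486 24.41205947] [-0.30989566  0.7382125   0.06283226] [0.53935123 0.04721073 0.08985689] 0.4425625218861343
```

View pics/w13.png

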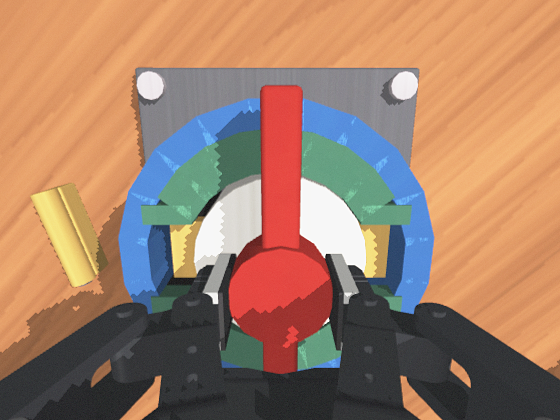

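View pics/cs13.png

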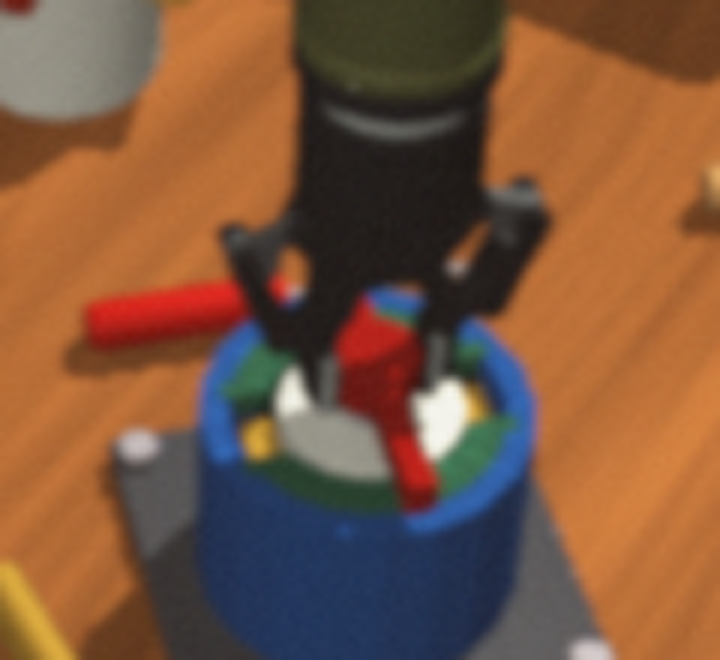

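```bash
python3 - <<'E'
from h import *
c=np.array([.5372,.0462]);a=np.radians(136.1-180)
u=np.array([np.cos(a),np.sin(a)]);n=np.array([-u[1],u[0]])
def P(f,r,s,z): return ((proj(f,[*(c+r*u+s*n),z])-[255,150])*6).round(0)
for f,H in [('s11',(55,57,59)),('s13',(45,48,51,55))]:
  for h in H: print(f,h,'endtop L/R',P(f,.075,-.007,(h+98)/1e3),P(f,.075,.007,(h+98)/1e3),'endbot',P(f,.075,-.007,(h+80)/1e3),P(f,.075,.007,(h+80)/1e3),'hub near',P(f,.02,0,(h+101)/1e3))
for n_ in ['s11','s13']: 
    crop(n_,305,190,345,250,12,'z'+n_)
E
cd pics; python3 -c "
import cv2,numpy as np
cv2.imwrite('zz.png',np.hstack([cv2.imread('zs11.png')[:600],cv2.imread('zs13.png')[:600]])[:600,:800])"
```

```text
s11 55 endtop L/R [406. 473.] [440. 467.] endbot [404. 502.] [437. 497.] hub near [386. 368.]
s11 57 endtop L/R [407. 470.] [440. 464.] endbot [404. 499.] [437. 493.] hub near [386. 364.]
s11 59 endtop L/R [407. 466.] [441. 461.] endbot [404. 496.] [438. 490.] hub near [387. 361.]
s13 45 endtop L/R [405. 489.] [438. 484.] endbot [402. 519.] [435. 513.] hub near [385. 384.]
s13 48 endtop L/R [405. 485.] [439. 479.] endbot [403. 514.] [436. 508.] hub near [385. 379.]
s13 51 endtop L/R [406. 480.] [439. 474.] endbot [403. 509.] [436. 503.] hub near [386. 374.]
s13 55 endtop L/R [406. 473.] [440. 467.] endbot [404. 502.] [437. 497.] hub near [386. 368.]
```

View pics/zs13.png

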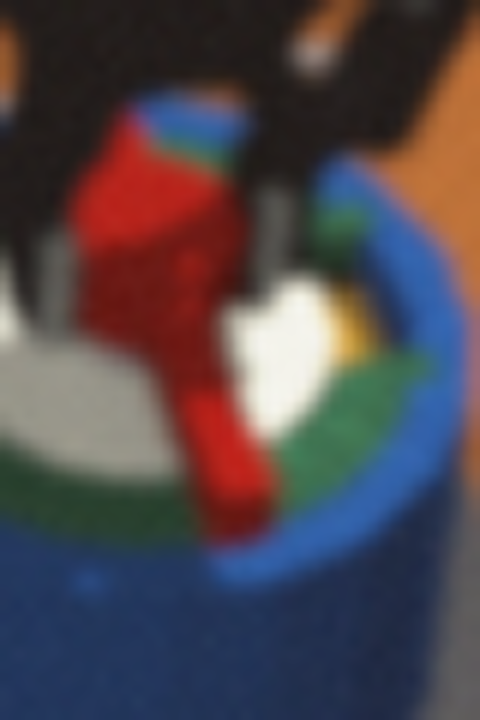

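View pics/zs11.png

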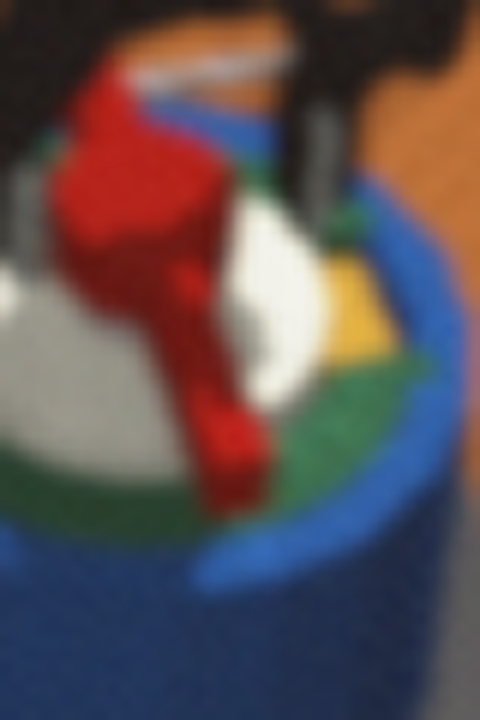

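The door moved about 9 mm, and the scene picture puts it at 45–49 mm. The steady 24 N suggests it is on the hard stop, but the picture isn't exact enough to be sure. I'll let go, rise, and press on the hub with closed fingers.

```bash
python3 -m jog '[0,0,-0.001,0, 0,0,-0.002,0, 0,0,-0.002,0]' 0.03 
python3 -m jog '[0,0,0,0, 0,0,0,0, 0,0,0,0, 0,0,-0.01,0, 0,0,-0.03,0, 0,0,-0.055,0, 0,0,-0.075,0, 0,0,-0.075,0]' 0.06 
python3 -m jog '[0,0,0,0, 0,0,0,0, 0,0,0,0, 0,0,0,0, 0,0,0,0, 0,0,0,0]' 0.0 
python3 -c "
from h import *
snap('wrist','w14');snap('scene','s14');crop('s14',255,150,375,260,6,'cs14');o=manip.observe();print(o['contact_force'],o['position'],o['finger_gap'])
"
```

```text
time: 13.92
position: [0.5387, 0.047, 0.09]
eef_rot: [1.173, 2.912, 0.003]
contact_force: [-0.5, 0.5, 9.7]
finger_gap: 0.444
time: 14.92
position: [0.5386, 0.0469, 0.1659]
eef_rot: [1.173, 2.911, 0.002]
contact_force: [-0.8, 0.6, 0.4]
finger_gap: 0.7
time: 15.68
position: [0.5377, 0.0465, 0.1642]
eef_rot: [-1.174, -2.914, -0.0]
contact_force: [-0.2, -0.1, 0.3]
finger_gap: -0.003
[0.3109837  0.0527891  0.15827792] [0.53768263 0.0464702  0.16419383] -0.0018292081661517954
```

View pics/w14.png

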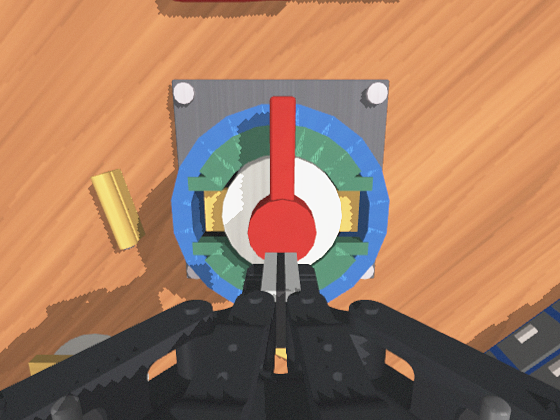

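View pics/cs14.png

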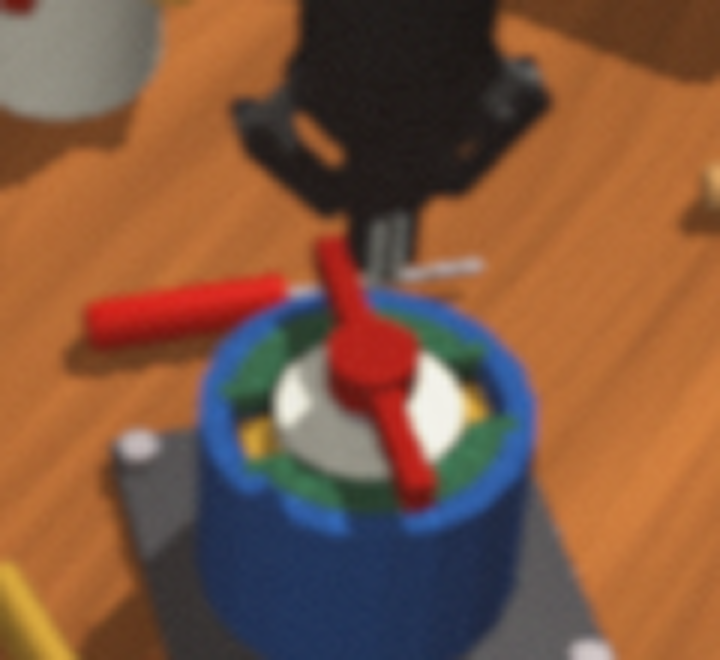

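```bash
python3 -m jog '[0,0,0.012,0, 0,0,0.024,0, 0,0,0.034,0, 0,0,0.038,0, 0,0,0.040,0, 0,0,0.040,0]' 
python3 -m jog '[0,0,0.0015,0, 0,0,0.003,0, 0,0,0.0045,0, 0,0,0.006,0]'
```

```text
time: 16.52
position: [0.5378, 0.0466, 0.1243]
eef_rot: [1.174, 2.914, 0.0]
contact_force: [0.8, 0.7, 0.8]
finger_gap: -0.002
time: 17.02
position: [0.5377, 0.0465, 0.1181]
eef_rot: [1.174, 2.914, 0.0]
contact_force: [-0.3, -0.1, 0.0]
finger_gap: -0.003
```

```bash
python3 -m jog '[0,0,0.001,0, 0,0,0.002,0, 0,0,0.003,0, 0,0,0.004,0]'
python3 -c "
from h import *
snap('scene','s15');crop('s15',255,150,375,260,6,'cs15')"
```

```text
time: 17.52
position: [0.5385, 0.0468, 0.1158]
eef_rot: [1.173, 2.912, 0.001]
contact_force: [-4.5, -2.7, 22.9]
finger_gap: 0.003
```

View pics/cs15.png

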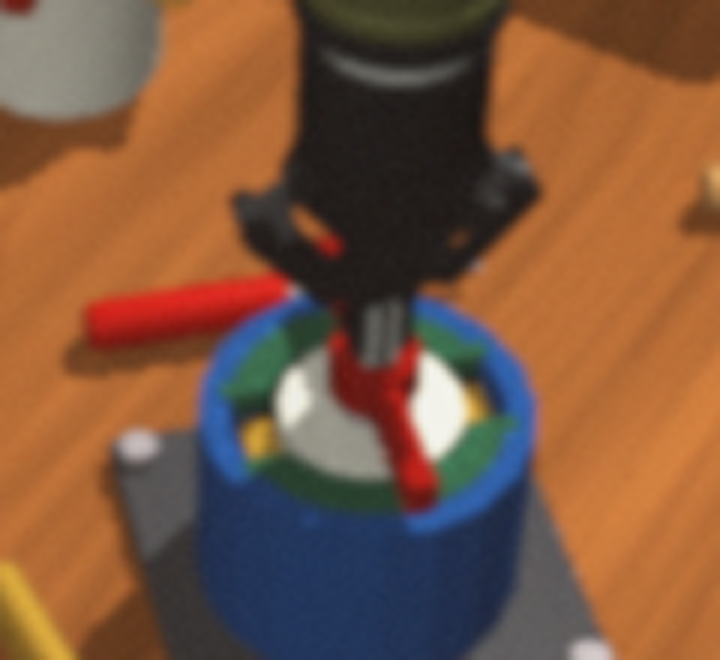

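```bash
python3 -m jog '[0,0,0.0005,0, 0,0,0.0005,0, 0,0,0.0005,0, 0,0,0.0005,0]'
```

```text
time: 18.08
position: [0.5385, 0.0468, 0.1159]
eef_rot: [1.173, 2.911, 0.001]
contact_force: [-3.9, -2.4, 19.9]
finger_gap: -0.0
```

It holds a steady 20 N with no movement, well above the follower's 4–8 N, so the door is on the bottom stop. I'll rise, open, grip the hub again and turn clockwise.

```bash
python3 -m jog '[0,0,-0.01,0, 0,0,-0.03,0, 0,0,-0.046,0, 0,0,-0.046,0]' 0.0
python3 -m jog '[0,0,0,0, 0,0,0,0, 0,0,0,0, 0,0,0.02,0, 0,0,0.04,0, 0,0,0.06,0, 0,0,0.07,0, 0,0,0.07,0, 0,0,0.07,0]' 0.055
python3 -m jog '[0,0,0,0, 0,0,0,0, 0,0,0,0, 0,0,0,0]' 0.03 50
python3 -c "
from h import *
snap('wrist','w16');o=manip.observe();print(o['contact_force'],o['wrist_torque'],o['joint_positions'].round(2))"
```

```text
time: 18.58
position: [0.5384, 0.0468, 0.1608]
eef_rot: [1.174, 2.912, 0.002]
contact_force: [-0.9, 0.4, 0.8]
finger_gap: -0.002
time: 19.7
position: [0.5381, 0.0467, 0.0903]
eef_rot: [1.174, 2.913, 0.001]
contact_force: [-0.5, -0.1, -0.0]
finger_gap: 0.643
time: 20.2
position: [0.5383, 0.0467, 0.0905]
eef_rot: [1.174, 2.913, 0.001]
contact_force: [0.6, -0.4, 6.5]
finger_gap: 0.451
[ 0.33979021 -0.51839059  5.21529036] [ 0.0139814   0.01535192 -0.01001333] [ 0.47  0.65 -0.98  1.87  0.65  0.98  0.01]
```

View pics/w16.png

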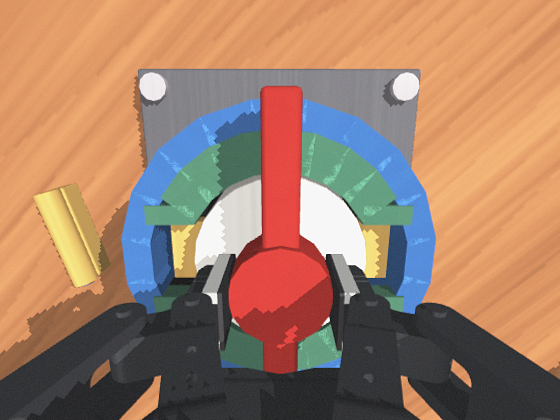

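```bash
python3 -m jog '[0,0,0,3, 0,0,0,7, 0,0,0,12, 0,0,0,15, 0,0,0,15]' 0.03 50
python3 -c "
from h import *
snap('wrist','w17');o=manip.observe();print(o['contact_force'],o['wrist_torque'],o['joint_positions'].round(2));m=R.from_rotvec(o['eef_rot']).as_matrix();print(np.degrees(np.arctan2(m[1,0],m[0,0])))"
```

```text
time: 20.88
position: [0.5384, 0.0468, 0.0905]
eef_rot: [1.543, 2.735, 0.002]
contact_force: [-0.1, 0.4, 5.9]
finger_gap: 0.454
[ 0.6008098  -0.11028106  7.48549793] [ 0.05239017 -0.05714215 -0.01195043] [ 0.44  0.63 -0.91  1.87  0.61  0.94 -0.21]
121.15824384641944
```

View pics/w17.png

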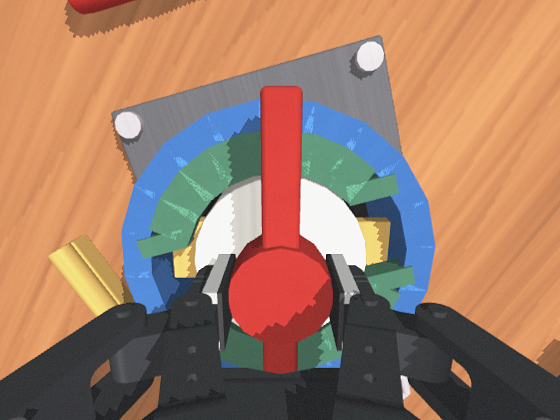

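The lugs are passing under the flange. I'll continue to about 90°.

```bash
python3 -m jog '[0,0,0,6, 0,0,0,14, 0,0,0,22, 0,0,0,30, 0,0,0,38, 0,0,0,46, 0,0,0,54, 0,0,0,61, 0,0,0,67, 0,0,0,72, 0,0,0,75, 0,0,0,75]' 0.03 50
python3 -c "
from h import *
snap('wrist','w18');o=manip.observe();print(o['contact_force'],o['wrist_torque'],o['joint_positions'].round(2));m=R.from_rotvec(o['eef_rot']).as_matrix();print(np.degrees(np.arctan2(m[1,0],m[0,0])))"
```

```text
time: 22.42
position: [0.5377, 0.0465, 0.0905]
eef_rot: [2.89, 1.231, 0.001]
contact_force: [-1.9, -1.5, 8.9]
finger_gap: 0.45
[-2.21202071 -1.6192938   7.54004832] [-0.12758063  0.35960621 -0.06166338] [ 0.22  0.53 -0.54  1.87  0.36  0.83 -1.26]
46.162353967379865
```

View pics/w18.png

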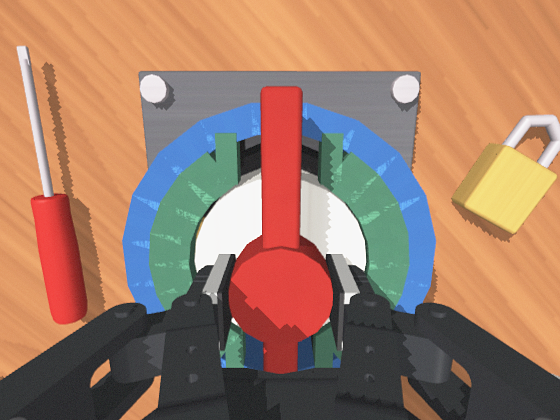

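```bash
python3 -m jog '[0,0,0,1, 0,0,0,1.5, 0,0,0,1.5, 0,0,0,1.0]' 0.03 40
python3 -m jog '[0,0,0,0, 0,0,0,0, 0,0,0,0, 0,0,-0.01,0, 0,0,-0.03,0, 0,0,-0.06,0, 0,0,-0.1,0, 0,0,-0.14,0, 0,0,-0.18,0, 0,0,-0.18,0, 0,0,-0.18,0]' 0.06
python3 -c "
from h import *
snap('wrist','w19');snap('scene','s19');snap('top','t19');crop('w19',190,70,380,250,4,'cw19');crop('s19',255,150,375,260,6,'cs19');crop('t19',140,110,400,320,3,'ct19')
o=manip.observe();print(o['contact_force'],o['position'])"
```

```text
time: 22.98
position: [0.5374, 0.0458, 0.0905]
eef_rot: [2.899, 1.206, -0.001]
contact_force: [-1.7, -1.8, 8.8]
finger_gap: 0.45
time: 24.35
position: [0.5373, 0.0464, 0.2696]
eef_rot: [2.901, 1.205, -0.0]
contact_force: [0.1, -1.4, -0.1]
finger_gap: 0.705
[-0.35329128  0.02956205 -0.39195065] [0.5370537  0.04627777 0.26867155]
```

View pics/w19.png

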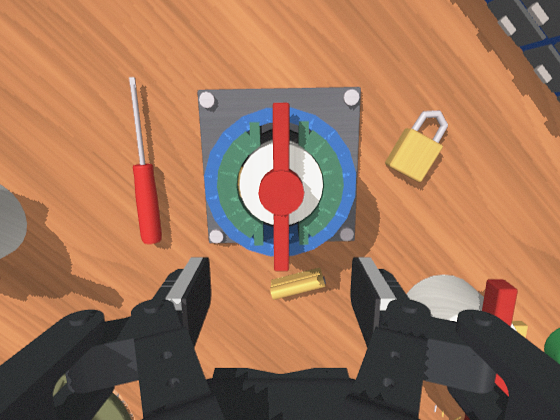

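View pics/cw19.png

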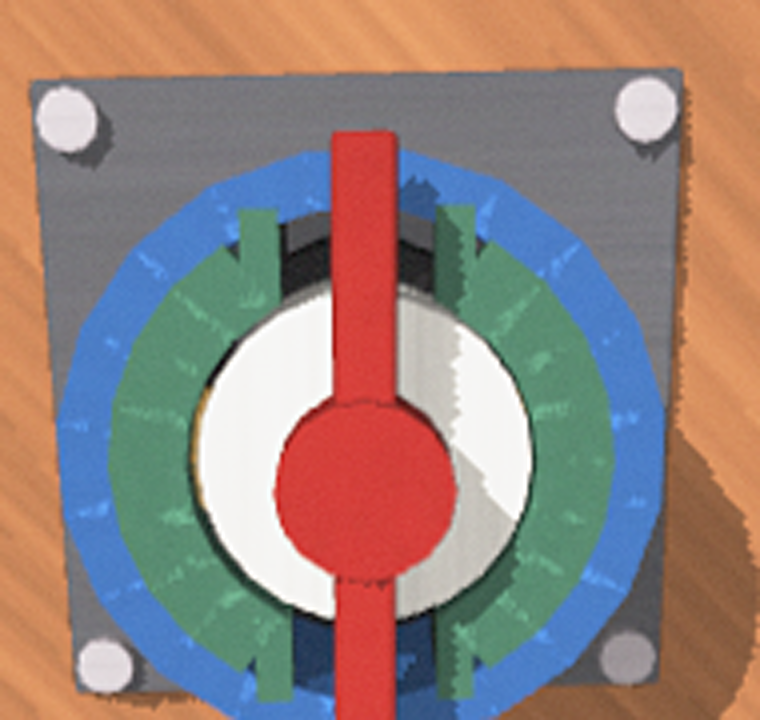

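View pics/cs19.png

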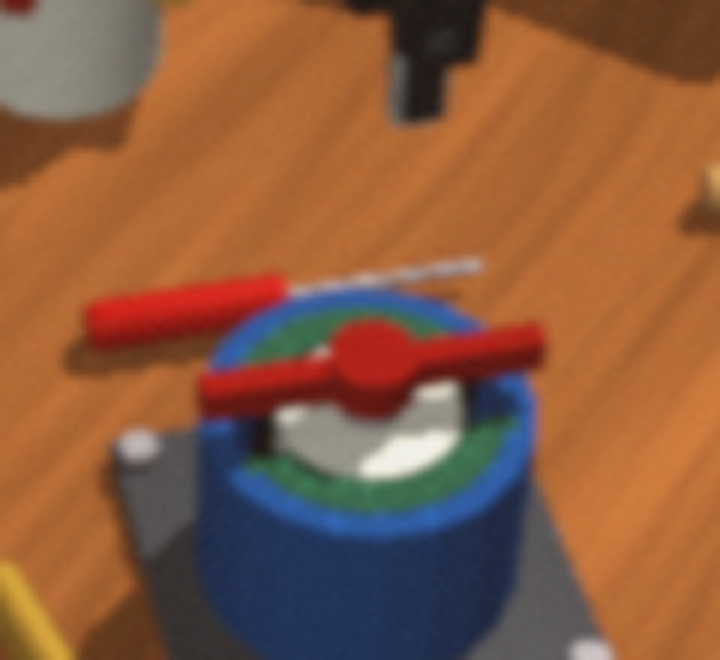

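View pics/t19.png

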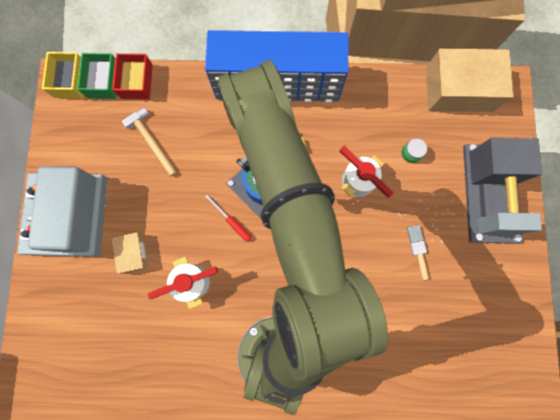

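The bar lies over the notches, the lugs are hidden under the flange, and the bystanders look unmoved. I'll do one last angle check and hand in.

```bash
python3 -m jog '[0,0,0,0, 0,0,0,0, 0,0,0,0]'
python3 - <<'E'
from h import *
e1=px2z('w19',190+364/4,70+133/4,.143);e2=px2z('w19',281.5,270,.143)
print(np.linalg.norm(e1-e2),np.degrees(np.arctan2(*(e1-e2)[1::-1])))
o=manip.observe();print(o['time'],o['contact_force'],abs(o['joint_velocities']).max())
print(manip.sign_off())
E
```

```text
time: 24.88
position: [0.5376, 0.0465, 0.2695]
eef_rot: [-2.901, -1.205, 0.0]
contact_force: [0.2, -0.0, 0.1]
finger_gap: 0.704
0.14738959533680945 45.34500771995626
24.875 [ 0.24827054 -0.0245545   0.09116786] 0.0020522177936663126
the job is handed in; nothing more can be done
None
```

The door is locked and released, and I handed the job in at 24.9 s; sign-off gives no verdict, so success is not confirmed.

I gripped the door by the hub and turned it about 93° anticlockwise until the lugs dropped into the notches. I pushed it down to the stop, then turned it about 91° clockwise.

**Last checks:**
- **Angle:** the bar measures 45.3° against the notches at about 46.2°, so it is within the 10° allowed.
- **Depth:** I did not measure the final height exactly. One scene picture put the door anywhere from 45 to 49 mm, which straddles the 48.5 mm limit. The better evidence is that pressing the hub met a steady 20 N without moving, and the lugs turned freely and are now hidden under the flange.
- **End stop:** I stopped at about 91° and did not push hard against the stop near 92°.
- **Robot clear:** the arm is about 12 cm above the door, still, and reads no contact force.
- **Bystanders:** all the ones I could see in the pictures look unmoved. The arm hid part of the last top view.

**Disagreement:** the finger ends sat about 30 mm behind the nominal TCP in the pictures, so the first closing missed above the hub. I went by the pictures from then on.

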